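Load the board tester: carrier home, cover shut

TASK

Get the circuit board ready for test: with the fingertips, push the pulled-out board carrier fully home into the tester, then swing the tester's open cover over and press it fully shut. Only push, gently and without slamming: do not touch or lift the circuit board lying in the carrier, do not bring the cover down before the carrier is home, and leave the other things on the bench where they are.

Things in the scene. Friction and masses are not known exactly. Their poses are not given: they have to be found in the camera images.
- tester: Fixed bench tester: a cream and aluminium box 180 (x) x 190 (y) x 75 mm high, open at the front (-x) and at the top. Origin: centre of its underside on the bench; its x axis points from its open front to its back, y to its left side, z up. It stands at a varying place in front of the robot, turned up to 0.2 rad either way. A 50 mm high black connector block sticks out 30 mm behind its back.
- carrier (a joint): Board carrier, a flat grey tray that slides in the tester along the tester's x axis: metres it is pulled out towards -x (0 = fully home, against a stop; at most 0.09). It slides against a friction of about 2 N and stays where it is left.
- carrier_front (a point): Middle of the outer face of the carrier's aluminium front panel, 35 mm above the bench; moves with the carrier. The panel is upright, faces tester -x, is 156 wide (y), 38 high (from 16 to 54 mm above the bench) and 14 mm thick. With the carrier home this face stands 16 mm in front of the tester's front edge. Space in front of the panel is free.
- cover (a joint): Cover of the tester, a cream plate hinged along the tester's left (+y) top rim: radians open (0 = shut, lying flat on the rim, against a stop; pi/2 = upright on the left side; at most 1.9, leaning outwards to +y). To shut it, its outer face, which faces the tester's left (+y) when open, is pushed towards -y and then down. The hinge is stiff (about 0.42 N m of friction) so the cover stays where it is left; the plate weighs about 0.2 kg.
- cover_hinge (a point): Middle of the cover's hinge line, at tester (0, 95, 75) mm. The hinge line runs along the tester's x axis.
- cover_edge (a point): Middle of the free edge of the cover, 186 mm from the hinge line. The plate is 166 mm long along the hinge line (centred on it), 10 mm thick, and reaches from 6 to 186 mm from the hinge line; shut, it lies 1 to 11 mm above the hinge line's height, so its top is 86 mm above the bench (a steel label plate of 1.5 mm on it is only a look). A dark rubber pad on its inner face is only a look.
- board: Loose green circuit board 120 (x) x 100 (y) x 4 mm with parts up to 18 mm high, lying freely in the carrier's shallow bed (147 x 104 mm inside, rims 8 mm high), about in line with the tester. Origin: centre of its underside. It rides along with the carrier; it must not be touched.
- carrier_bed (a point): Centre of the floor of the carrier's bed, 28 mm above the bench, 94 mm behind the carrier's front face; moves with the carrier.
- spare_board: Bystander: another loose green circuit board 120 x 100 x 4 mm, parts up to 18 mm, lying on the bench to the right (-y) of the tester. Origin: centre of its underside.
- screwdriver: Bystander: loose screwdriver 190 mm long lying on the bench to the left of the tester. Origin: under its middle on the bench; its x axis points along it to the tip.
- jar: Bystander: loose closed jar, 48 mm diameter, 60 mm high, standing to the right of the tester. Origin: centre of its underside.
- parts_bin: Bystander: loose black open bin 100 x 80 x 45 mm on the bench to the left of the tester and towards the robot. Origin: centre of its underside.
Not all that is in view belongs to the job. Leave any pink or purple look-alike of the board alone.

How it is judged:
By the outcome, as a careful person would: the job done as asked, in the order asked, and still so for the second after the job is handed in, with the robot touching nothing.
It also fails if it takes over 51 s, if anything falls off the work surface, if the arm or the gripper's body presses on something with over 40 N, if the wrist force passes 120 N, or if a joint passes its speed limit or range.

ROBOT

A 7-joint arm with a two-finger parallel gripper is mounted at the origin on the work surface. World frame = base frame: x ahead of the robot, y to its left, z up, the work surface at z = 0. Lengths are in m, angles in rad, forces in N, time in s.
With the tool pointing down it reaches from about 0.425 to 0.925 m from the base axis. Payload 6.8 kg.
Tool frame: the origin (TCP) lies midway between the tips of the shut fingers; the grasp point (between the pads) lies 19 mm behind it; z points along the fingers, y is the line along which they close (so a half turn about z gives the same grasp; the last joint's range is limited). The gripper opens to 85 mm and grips with 20 to 120 N. Pads are 22 mm wide; open, the fingers measure 114 mm over their backs; the gripper's body (76 mm by 85 mm) begins 54 mm behind the grasp point. The pads swing forward as they close: fully open they stand 13 mm farther back than shut.
Start: joints at [-1.449, 0.477, 0.022, 1.555, -0.011, 1.109, -0.083], TCP at [0.154, 0.657, 0.231] pointing down, gripper open.
Joint ranges: [-2.96, 2.96], [-0.34, 2.1], [-1.41, 1.46], [0.24, 2.44], [-1.37, 4.51], [0.17, 1.92], [-2.96, 2.96]. Speed limits (rad/s): [2.39, 2.39, 3.14, 3.14, 3.14, 3.14, 3.14].

INTERFACE

Orientations are given as a rotation vector (axis times angle).
In Python, from bench import r gives the robot as it stands.
- The arm moves only by the tool servo_tool, never from a script. Its arguments are lists of equal length, an entry for each row: "turn": the turn, a rotation vector about the world's x, y, z in units of 5 degrees (1.0 is 5 degrees), a list of three; "slide": the shift along the world's x, y, z in units of 30 mm (1.0 is 30 mm), a list of three; "hand": the opening, from 0 (shut) to 1 (fully open). In form: {"turn": [[rx, ry, rz], ...], "slide": [[dx, dy, dz], ...], "hand": [hand, ...]}. A call has 1 to 8 rows; each row is the pose to reach, as a shift and turn from the pose commanded when the call began; what a row does not reach only later rows make up. A row lasts 1/8 s, in which the tool goes at most 62.5 mm and 10.7 degrees, less where a joint would pass 70% of its speed; a pose out of reach is approached as far as the arm can. A call with a gripper value outside its range is refused whole. The fingers move at their own pace and stop on an object; "squeeze" is the grip in N (left out, the last holds). Time passes only in rows, so rows that repeat a pose let the fingers close. It gives the time, the measured TCP pose, the force, the opening and the grip force at its end, in the units of the state.
- r.get_obs(): the state, without advancing time (a new reading comes with each control period).
- r.grab_frame(name): name is "scene" or "top"; returns (picture, depth): 480x640x3 uint8, red, green, blue; 480x640 float32, m along the optical axis (not along the pixel's ray), 0 where there is no reading.
- r.get_calibration(name): a dict with "fovy" (degrees; the focal length in pixels is half the picture's height over the tangent of half this angle, whatever the lens; pixels are square), "cx", "cy" (the principal point, pixels), "R" (3x3) and "t" (3): a world point X has camera coordinates R X + t. Camera axes: x right, y down, z forward; pixel columns grow to the right and rows downward; lengths in m; the calibration is good to about 2 mm. A picture is of the moment at which its call begins. get_calibration takes no time and is no camera call.
- r.hand_in(): hands the job in; it is judged then, once.
The state is a dict: "clock": time; "joints": joint angles; "qvel": joint speeds; "tau": joint torques, N m; "tcp_pos": TCP position; "orientation": TCP orientation; "contact_force": force on the tool from outside, world axes, zero at the start; "moment": the same for the moment, N m; "grip_width": finger opening in m; "gripper_force": force on a finger pad.
Only numpy, scipy, OpenCV 4.12 (cv2) and the standard library are available. Lean on these libraries where they do the work, as an engineer would, in place of code of your own. Each camera call takes 0.05 s, during which the arm holds its last target. There are 200 camera calls.

## Working session

There is one attempt and no reset: what is moved stays moved. The work goes in short steps, Python scripts to look and compute and a tool call to move; the robot and the scene stay as the last step left them, time stands still between calls to the robot, and variables do not carry over. Pictures are saved under pics/ and viewed, at most 10 in all, crops included, and the job is handed in when it is done.

Besides the shell and the picture viewer there is one more tool, called after "Emit:" as name(argument=value, ...) on one line, values as JSON. servo_tool: Moves the arm, as the interface text tells. Its arguments: {"type":"object","properties":{"turn":{"type":"array"},"slide":{"type":"array"},"hand":{"type":"array"},"squeeze":{"type":"number"}},"required":["turn","slide","hand"]}

```bash
mkdir -p pics; cat > h.py <<'E'
from bench import r
import numpy as np, cv2
def grab(n,save=None):
    p,d=r.grab_frame(n)
    np.savez('/tmp/%s.npz'%n,p=p,d=d)
    if save: cv2.imwrite('pics/'+save,p[:,:,::-1])
    return p,d
def cal(n):
    c=r.get_calibration(n); f=240/np.tan(np.radians(c['fovy'])/2); return f,c['cx'],c['cy'],np.array(c['R']),np.array(c['t'])
def pts(n,d):
    f,cx,cy,R,t=cal(n); v,u=np.mgrid[:480,:640]
    C=np.stack([(u-cx)/f*d,(v-cy)/f*d,d],-1)
    return (C-t)@R
def ray(n,u,v,z):
    f,cx,cy,R,t=cal(n); o=-R.T@t; w=R.T@np.array([(u-cx)/f,(v-cy)/f,1.]); return o+w*(z-o[2])/w[2]
E
python3 - <<'E'
from h import *
for n in ('scene','top'):
    grab(n,n+'0.png'); c=r.get_calibration(n); print(n,c)
o=r.get_obs(); print({k:np.round(v,3) for k,v in o.items()})
E
```

```text
scene {'fovy': 47.13036657868956, 'cx': 315.2747151050971, 'cy': 236.20015716757342, 'R': array([[-0.30192246,  0.95332875, -0.00266845],
       [ 0.59486356,  0.18620654, -0.78196194],
       [-0.74496991, -0.23767924, -0.62332047]]), 't': array([ 0.17129547, -0.25657689,  1.51242766])}
top {'fovy': 49.01979350016068, 'cx': 312.05230742261347, 'cy': 236.05806723988272, 'R': array([[-0.02369173, -0.99971515, -0.00288369],
       [-0.99903526,  0.02378211, -0.03691823],
       [ 0.0369763 ,  0.00200625, -0.99931413]]), 't': array([0.00677333, 0.56649913, 0.94137582])}
{'clock': np.float64(0.1), 'joints': array([-1.449,  0.478,  0.022,  1.556, -0.012,  1.109, -0.083]), 'qvel': array([-0.   , -0.002, -0.   , -0.003, -0.002, -0.001, -0.   ]), 'tau': array([ 5.0000e-03, -5.9777e+01,  1.6130e+00, -2.8196e+01,  1.3000e-02,
        5.0000e-03,  0.0000e+00]), 'tcp_pos': array([0.154, 0.657, 0.23 ]), 'orientation': array([-3.600e-01, -3.121e+00,  3.000e-03]), 'contact_force': array([0.232, 0.468, 0.825]), 'moment': array([ 0.023,  0.045, -0.003]), 'gripper_force': np.float64(0.0), 'grip_width': np.float64(0.085)}
```

View pics/top0.png

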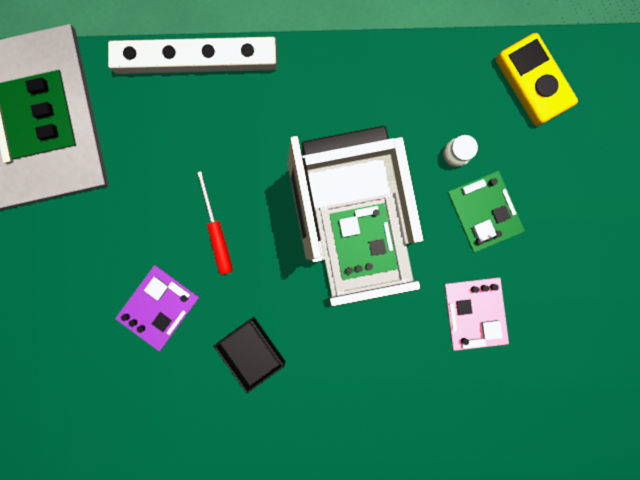

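View pics/scene0.png

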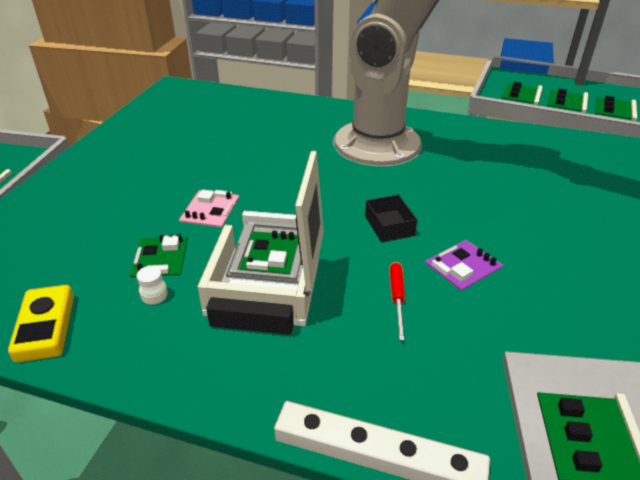

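The top view shows the tester at about (355,215), open end towards the robot, with the front panel from (330,300) to (418,288). The cover stands upright along (297,140)–(315,258), on the left.

Things that could be mistaken for the job:
- **Boards:** the real one in the carrier is at (365,240). The spare is at (487,210), the pink one at (477,313) and the purple one at (157,307). None of them gets touched.
- **White panel or bar:** the carrier panel is at (374,294). The white strip at (192,55) is not part of the job.
- **Trays:** the left grey tray at (50,110) is not the carrier.

Next I'll measure by depth and take a close crop.

```bash
cat > meas.py <<'E'
from h import *
def box(m,P,name):
    q=P[m][:,:2].astype(np.float32)
    if len(q)<20: print(name,'few',len(q)); return
    rc=cv2.minAreaRect(q); print(name,len(q),'c',np.round(rc[0],4),'size',np.round(rc[1],4),'corners',np.round(cv2.boxPoints(rc),3).tolist())
E
python3 - <<'E'
from meas import *
z=np.load('/tmp/top.npz'); p,d=z['p'],z['d']; P=pts('top',d); Z=P[:,:,2]
roi=np.zeros(d.shape,bool); roi[120:312,280:425]=1; roi&=d>0
k=np.ones((3,3),np.uint8)
op=lambda m:cv2.morphologyEx(m.astype(np.uint8),cv2.MORPH_OPEN,k).astype(bool)
v=np.arange(480)[:,None]; u=np.arange(640)[None]
box(op(roi&(abs(Z-.075)<.006)&(u>380)&(v<245)),P,'right wall')
box(op(roi&(abs(Z-.075)<.006)&(v<245)),P,'rim')
box(op(roi&(abs(Z-.054)<.006)&(v>275)),P,'panel')
box(op(roi&(Z>.2)),P,'cover hi')
for lo in np.arange(.08,.28,.03):
    box(op(roi&(Z>lo)&(Z<lo+.03)),P,'cov%.2f'%lo)
print('max z',Z[roi].max())
cv2.imwrite('pics/crop0.png',cv2.resize(p[120:312,270:440,::-1],None,fx=3,fy=3))
E
```

```text
right wall 1153 c [ 0.6371 -0.1593] size [0.1799 0.0409] corners [[0.5450000166893005, -0.15399999916553497], [0.5519999861717224, -0.1940000057220459], [0.7289999723434448, -0.16500000655651093], [0.722000002861023, -0.12399999797344208]]
rim 1906 c [ 0.6266 -0.0959] size [0.1799 0.1695] corners [[0.5239999890327454, -0.027000000700354576], [0.5519999861717224, -0.1940000057220459], [0.7289999723434448, -0.16500000655651093], [0.7009999752044678, 0.0020000000949949026]]
panel 743 c [ 0.4634 -0.1131] size [0.0144 0.1557] corners [[0.4429999887943268, -0.03799999877810478], [0.4690000116825104, -0.19099999964237213], [0.48399999737739563, -0.1889999955892563], [0.4569999873638153, -0.03500000014901161]]
cover hi 1597 c [0.6098 0.0007] size [0.1657 0.0212] corners [[0.5260000228881836, -0.003000000026077032], [0.5299999713897705, -0.024000000208616257], [0.6930000185966492, 0.004000000189989805], [0.6899999976158142, 0.02500000037252903]]
cov0.08 few 0
cov0.11 few 0
cov0.14 few 0
cov0.17 few 0
cov0.20 355 c [0.61   0.0007] size [0.1187 0.0212] corners [[0.550000011920929, 0.0010000000474974513], [0.5529999732971191, -0.019999999552965164], [0.6700000166893005, 0.0], [0.6669999957084656, 0.020999999716877937]]
cov0.23 few 0
cov0.26 191 c [ 0.6031 -0.001 ] size [0.1455 0.0085] corners [[0.531000018119812, -0.008999999612569809], [0.5320000052452087, -0.017000000923871994], [0.6759999990463257, 0.007000000216066837], [0.6740000247955322, 0.014999999664723873]]
max z 0.26532474656193655
```

View pics/crop0.png

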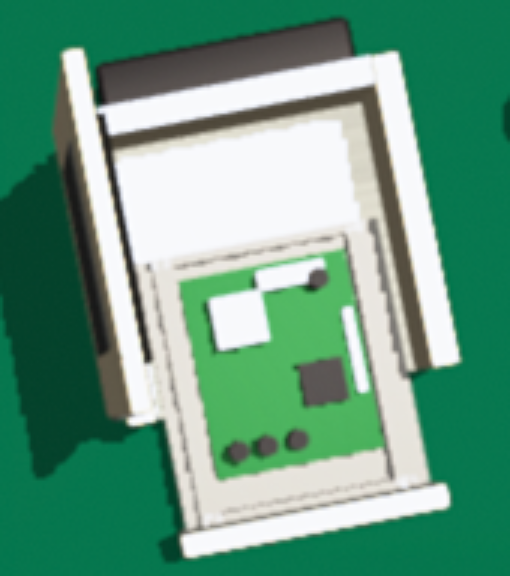

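The crop confirms the setup. The carrier is out with its panel at the bottom (crop 315,520), the board lies in the bed, and the cover is upright on the left leaning slightly inwards. The tester origin is about (0.625, -0.086) at yaw 0.163, the carrier is about 65 mm out, and the cover is at about 1.5 rad.

I'll move towards the front with the fingers shut, going round the cover.

Emit:
servo_tool(turn=[[0,0,-1.7],[0,0,-3.4],[0,0,-5.1],[0,0,-6.8],[0,0,-8.5],[0,0,-10.2],[0,0,-11.9],[0,0,-13.5]], slide=[[1.2,-1.3,0.3],[2.4,-2.6,0.6],[3.6,-3.9,0.9],[4.8,-5.2,1.2],[6,-6.5,1.5],[7.2,-7.8,1.8],[8.4,-9.1,2.1],[9.6,-10.4,2.4]], hand=[0,0,0,0,0,0,0,0], squeeze=60)

```text
clock: 1.1
tcp_pos: [0.4425, 0.3437, 0.3034]
orientation: [-2.039, -2.39, 0.0]
contact_force: [-0.0, 0.0, 1.0]
grip_width: 0.0002
gripper_force: 0.0
```

Emit:
servo_tool(turn=[[0,0,0],[0,0,0],[0,0,0],[0,0,0],[0,0,0],[0,0,0],[0,0,0],[0,0,0]], slide=[[0,-2,0],[0,-4,0],[-0.1,-6,0],[-0.2,-8,0],[-0.3,-10,0],[-0.4,-12,0],[-0.4,-14,0],[-0.4,-15.4,0]], hand=[0,0,0,0,0,0,0,0])

```text
clock: 2.1
tcp_pos: [0.4289, -0.1194, 0.3033]
orientation: [-2.036, -2.392, -0.001]
contact_force: [1.0, 0.8, -0.0]
grip_width: 0.0001
gripper_force: 0.0
```

```bash
python3 - <<'E'
from h import *
grab('scene','scene1.png'); o=r.get_obs(); print(o['tcp_pos'],o['orientation'],o['contact_force'],o['joints'])
E
```

```text
[ 0.42851493 -0.12431481  0.3036163 ] [ 2.04136426e+00  2.38578604e+00 -4.81488780e-04] [-0.8542271  -3.41701812  0.25803832] [-0.66565499 -0.02603341  0.8142639   2.01987653  0.02210948  1.13843158
  0.29448102]
```

View pics/scene1.png

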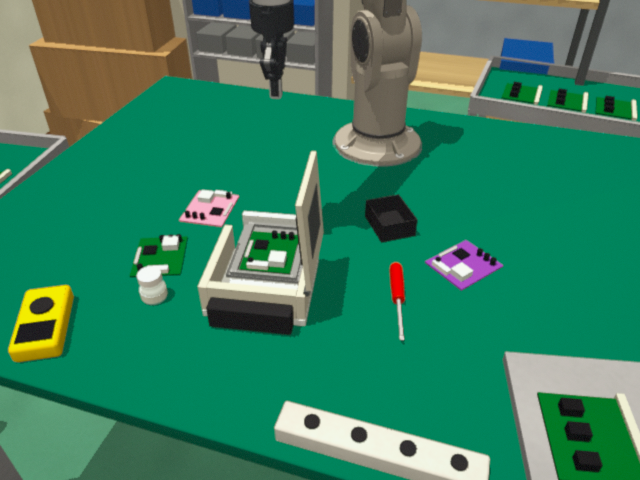

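The view shows the shut fingers at about (275,85), above and in front of the carrier. Everything else is undisturbed, so I'll descend in front of the panel.

Emit:
servo_tool(turn=[[0,0,0],[0,0,0],[0,0,0],[0,0,0],[0,0,0],[0,0,0],[0,0,0],[0,0,0]], slide=[[0,0,-1.3],[0,0,-2.7],[0,0,-4.1],[0,0,-5.5],[0,0,-6.9],[0,0,-8.2],[0,0,-8.8],[0,0,-8.8]], hand=[0,0,0,0,0,0,0,0])

```text
clock: 3.15
tcp_pos: [0.4285, -0.1165, 0.0382]
orientation: [-2.032, -2.393, 0.003]
contact_force: [0.6, 0.7, 0.1]
grip_width: -0.0003
gripper_force: 0.0
```

Emit:
servo_tool(turn=[[0,0,0],[0,0,0],[0,0,0],[0,0,0],[0,0,0],[0,0,0],[0,0,0],[0,0,0]], slide=[[0.12,0.02,0],[0.24,0.04,0],[0.36,0.06,0],[0.47,0.08,0],[0.59,0.1,0],[0.71,0.12,0],[0.83,0.14,0],[0.95,0.155,0]], hand=[0,0,0,0,0,0,0,0])

```text
clock: 4.15
tcp_pos: [0.4583, -0.1118, 0.0392]
orientation: [-2.033, -2.394, 0.0]
contact_force: [-1.1, 0.7, 0.6]
grip_width: 0.0006
gripper_force: 1.1
```

Emit:
servo_tool(turn=[[0,0,0],[0,0,0],[0,0,0],[0,0,0],[0,0,0],[0,0,0],[0,0,0],[0,0,0]], slide=[[0.12,0.02,0],[0.24,0.04,0],[0.36,0.06,0],[0.47,0.08,0],[0.59,0.1,0],[0.71,0.12,0],[0.83,0.14,0],[0.95,0.155,0]], hand=[0,0,0,0,0,0,0,0])

```text
clock: 5.15
tcp_pos: [0.4869, -0.1073, 0.0393]
orientation: [-2.033, -2.395, 0.0]
contact_force: [-2.5, 0.9, -0.1]
grip_width: 0.0004
gripper_force: 1.1
```

```bash
cat > pan.py <<'E'
from meas import *
p,d=grab('top'); P=pts('top',d); a=.163
L=(P[:,:,:2]-[.625,-.0857])@np.array([[np.cos(a),-np.sin(a)],[np.sin(a),np.cos(a)]])
m=(abs(P[:,:,2]-.054)<.006)&(L[:,:,0]<-.09)&(L[:,:,0]>-.19)&(abs(L[:,:,1])<.08)&(abs(L[:,:,1])>.045)&(p.min(2)>140)
for s in (1,-1):
    q=L[m&(s*L[:,:,1]>0)]; print(s,len(q),np.round(np.percentile(q,[2,50,98],axis=0),4).tolist())
o=r.get_obs(); print(((o['tcp_pos'][:2]-[.625,-.0857])@np.array([[np.cos(a),-np.sin(a)],[np.sin(a),np.cos(a)]])),o['contact_force'])
E
python3 pan.py
```

```text
1 138 [[-0.1249, 0.046], [-0.1189, 0.0611], [-0.1129, 0.0763]]Traceback (most recent call last):
  File "pan.py", line 6, in <module>
    q=L[m&(s*L[:,:,1]>0)]; print(s,len(q),np.round(np.percentile(q,[2,50,98],axis=0),4).tolist())
                                                   ~~~~~~~~~~~~~^^^^^^^^^^^^^^^^^^^^
    return _quantile_unchecked(
        a, q, axis, out, overwrite_input, method, keepdims, weights)
    return _ureduce(a,
                    func=_quantile_ureduce_func,
    ...<5 lines>...
                    overwrite_input=overwrite_input,
                    method=method)
    r = func(a, **kwargs)
    result = _quantile(arr,
                       quantiles=q,
    ...<2 lines>...
                       out=out,
                       weights=wgt)
    slices_having_nans = np.isnan(arr[-1, ...])
                                  ~~~^^^^^^^^^
IndexError: index -1 is out of bounds for axis 0 with size 0
```

Emit:
servo_tool(turn=[[0,0,0],[0,0,0],[0,0,0],[0,0,0],[0,0,0],[0,0,0],[0,0,0],[0,0,0]], slide=[[0.08,0.013,0],[0.16,0.026,0],[0.24,0.04,0],[0.32,0.052,0],[0.4,0.065,0],[0.47,0.077,0],[0.53,0.086,0],[0.57,0.093,0]], hand=[0,0,0,0,0,0,0,0])

```text
clock: 6.2
tcp_pos: [0.504, -0.1047, 0.0393]
orientation: [2.033, 2.395, 0.0]
contact_force: [-2.3, 1.4, 0.4]
grip_width: -0.0001
gripper_force: 1.0
```

Emit:
servo_tool(turn=[[0,0,0],[0,0,0],[0,0,0],[0,0,0]], slide=[[0.025,0.004,0],[0.05,0.008,0],[0.075,0.012,0],[0.1,0.016,0]], hand=[0,0,0,0])

```text
clock: 6.7
tcp_pos: [0.5066, -0.1042, 0.0393]
orientation: [-2.033, -2.394, 0.0]
contact_force: [-4.3, 0.6, 1.6]
grip_width: -0.0
gripper_force: 2.0
```

Force is starting to rise, so the stop is near. I'll continue in small steps.

Emit:
servo_tool(turn=[[0,0,0],[0,0,0],[0,0,0]], slide=[[0.025,0.004,0],[0.05,0.008,0],[0.05,0.008,0]], hand=[0,0,0])

```text
clock: 7.08
tcp_pos: [0.5067, -0.1042, 0.0392]
orientation: [-2.033, -2.392, 0.002]
contact_force: [-7.0, 0.6, 5.1]
grip_width: 0.0005
gripper_force: 3.7
```

Emit:
servo_tool(turn=[[0,0,0],[0,0,0],[0,0,0]], slide=[[0.025,0.004,0],[0.05,0.008,0],[0.05,0.008,0]], hand=[0,0,0])

```text
clock: 7.45
tcp_pos: [0.5067, -0.1042, 0.039]
orientation: [-2.032, -2.39, 0.004]
contact_force: [-10.8, -0.5, 9.5]
grip_width: -0.0003
gripper_force: 5.5
```

```bash
sed -i 's/for s in (1,-1)/for s in (1,)/' pan.py; python3 pan.py
```

```text
1 140 [[-0.1052, 0.0456], [-0.0992, 0.061], [-0.0929, 0.0764]]
[-0.11968169  0.00093886] [-10.26287057  -0.44988899   8.50534381]
```

The carrier is home: the panel centre is at -99 mm and the stop was felt at about 10 N. Now I'll back off and rise, then cross over to the cover's outer side.

Emit:
servo_tool(turn=[[0,0,0],[0,0,0],[0,0,0],[0,0,0],[0,0,0],[0,0,0],[0,0,0],[0,0,0]], slide=[[-0.2,-0.03,0],[-0.6,-0.1,0],[-1,-0.16,0],[-1,-0.16,1.5],[-1,-0.16,3.5],[-1,-0.16,5.5],[-1,-0.16,7.5],[-1,-0.16,9.5]], hand=[0,0,0,0,0,0,0,0])

```text
clock: 8.5
tcp_pos: [0.4791, -0.1087, 0.3259]
orientation: [-2.034, -2.394, -0.002]
contact_force: [0.9, 1.1, -0.6]
grip_width: 0.0003
gripper_force: 0.0
```

Emit:
servo_tool(turn=[[0,0,0],[0,0,0],[0,0,0],[0,0,0],[0,0,0],[0,0,0],[0,0,0],[0,0,0]], slide=[[0,0.5,0.3],[0,1.7,0.3],[0.8,2.9,0.3],[1.6,4,0.3],[2.4,5,0.3],[3.2,5.6,0.3],[3.9,5.7,0.3],[4,5.7,0.3]], hand=[0,0,0,0,0,0,0,0])

```text
clock: 9.5
tcp_pos: [0.6002, 0.0626, 0.3326]
orientation: [2.033, 2.395, -0.001]
contact_force: [-1.0, -0.9, -0.3]
grip_width: 0.0001
gripper_force: 0.0
```

```bash
cat > cov.py <<'E'
from meas import *
import sys
if len(sys.argv)>1: grab('scene',sys.argv[1])
a=.163; M=np.array([[np.cos(a),-np.sin(a)],[np.sin(a),np.cos(a)]])
o=r.get_obs(); print('tcp tester',np.round((o['tcp_pos'][:2]-[.625,-.0857])@M,4),o['tcp_pos'][2],o['clock'],np.round(o['contact_force'],1),np.round(o['joints'],2))
E
python3 cov.py s2.png
```

```text
tcp tester [-0.0009  0.1498] 0.3328241535143672 9.55 [ 0.6 -0.2  0.9] [-0.81  0.35  0.8   1.64 -0.26  1.26  0.21]
```

View pics/s2.png

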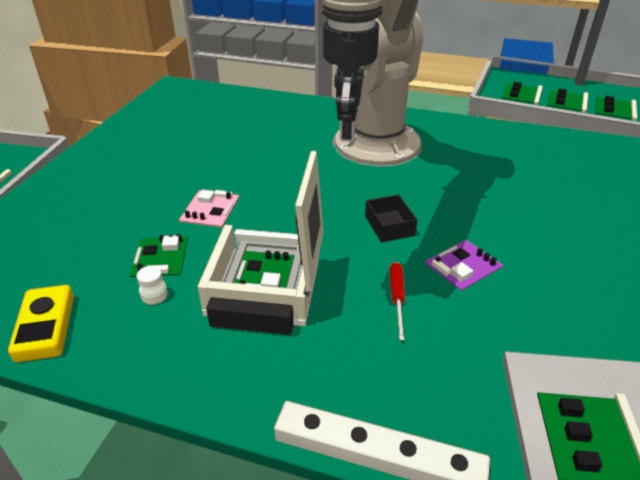

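The carrier is home and the board still sits in it (265,265). The cover is upright at (310,225), with the hand on its outer side at (347,110). I'll descend and compute the arc for the cover.

Emit:
servo_tool(turn=[[0,0,0],[0,0,0],[0,0,0],[0,0,0]], slide=[[0,0,-1.2],[0,0,-2.5],[0,0,-3.9],[0,0,-3.9]], hand=[0,0,0,0])

```text
clock: 10.05
tcp_pos: [0.5968, 0.062, 0.214]
orientation: [-2.032, -2.391, 0.007]
contact_force: [-0.3, -0.5, 0.6]
grip_width: 0.0002
gripper_force: 0.0
```

```bash
python3 cov.py; python3 - <<'E'
import numpy as np
a=.163; y0,z0=.1498,.2155
for i,t in enumerate(np.linspace(1.6,0,33)):
    y=.095-.14*np.cos(t)+.011*np.sin(t)+.011; z=.075+.14*np.sin(t)+.011*np.cos(t)
    d=(y-y0)/.03; print(i,round(t,2),'y%.3f z%.3f'%(y,z),np.round([-np.sin(a)*d,np.cos(a)*d,(z-z0)/.03],2))
E
```

```text
tcp tester [-0.0038  0.1503] 0.21402527988994835 10.05 [-0.3 -0.5  0.6] [-0.76  0.45  0.74  1.79 -0.35  1.04  0.28]
0 1.6 y0.121 z0.215 [ 0.16 -0.94 -0.03]
1 1.55 y0.114 z0.215 [ 0.19 -1.17 -0.01]
2 1.5 y0.107 z0.215 [ 0.23 -1.41 -0.  ]
3 1.45 y0.100 z0.215 [ 0.27 -1.64 -0.01]
4 1.4 y0.093 z0.215 [ 0.31 -1.87 -0.02]
5 1.35 y0.086 z0.214 [ 0.34 -2.1  -0.05]
6 1.3 y0.079 z0.213 [ 0.38 -2.32 -0.09]
7 1.25 y0.072 z0.211 [ 0.42 -2.55 -0.14]
8 1.2 y0.066 z0.209 [ 0.46 -2.77 -0.2 ]
9 1.15 y0.059 z0.207 [ 0.49 -2.99 -0.27]
10 1.1 y0.052 z0.205 [ 0.53 -3.21 -0.36]
11 1.05 y0.046 z0.202 [ 0.56 -3.42 -0.45]
12 1.0 y0.040 z0.199 [ 0.6  -3.62 -0.56]
13 0.95 y0.034 z0.195 [ 0.63 -3.82 -0.67]
14 0.9 y0.028 z0.192 [ 0.66 -4.02 -0.8 ]
15 0.85 y0.022 z0.187 [ 0.69 -4.21 -0.94]
16 0.8 y0.016 z0.183 [ 0.72 -4.39 -1.08]
17 0.75 y0.011 z0.178 [ 0.75 -4.56 -1.23]
18 0.7 y0.006 z0.174 [ 0.78 -4.73 -1.4 ]
19 0.65 y0.001 z0.168 [ 0.8  -4.89 -1.57]
20 0.6 y-0.003 z0.163 [ 0.83 -5.04 -1.75]
21 0.55 y-0.008 z0.158 [ 0.85 -5.18 -1.93]
22 0.5 y-0.012 z0.152 [ 0.87 -5.31 -2.12]
23 0.45 y-0.015 z0.146 [ 0.89 -5.43 -2.32]
24 0.4 y-0.019 z0.140 [ 0.91 -5.54 -2.53]
25 0.35 y-0.022 z0.133 [ 0.93 -5.64 -2.74]
26 0.3 y-0.024 z0.127 [ 0.94 -5.73 -2.95]
27 0.25 y-0.027 z0.120 [ 0.96 -5.81 -3.17]
28 0.2 y-0.029 z0.114 [ 0.97 -5.88 -3.4 ]
29 0.15 y-0.031 z0.107 [ 0.98 -5.94 -3.62]
30 0.1 y-0.032 z0.100 [ 0.98 -5.99 -3.85]
31 0.05 y-0.033 z0.093 [ 0.99 -6.02 -4.08]
32 0.0 y-0.034 z0.086 [ 0.99 -6.05 -4.32]
```

Emit:
servo_tool(turn=[[0,0,0],[0,0,0],[0,0,0],[0,0,0],[0,0,0],[0,0,0],[0,0,0],[0,0,0]], slide=[[0.05,-0.3,0],[0.1,-0.6,0],[0.15,-0.85,0],[0.18,-1.05,0],[0.2,-1.2,0],[0.22,-1.35,0],[0.25,-1.5,0],[0.27,-1.64,0]], hand=[0,0,0,0,0,0,0,0])

```text
clock: 11.05
tcp_pos: [0.6079, 0.0142, 0.2162]
orientation: [-2.031, -2.395, -0.001]
contact_force: [-0.5, 3.0, -0.3]
grip_width: -0.0004
gripper_force: 1.5
```

```bash
python3 cov.py s3.png
```

```text
tcp tester [-0.0007  0.1005] 0.2162258453622889 11.1 [ 0.   1.9 -2.6] [-0.67  0.46  0.74  1.77 -0.36  1.04  0.37]
```

View pics/s3.png

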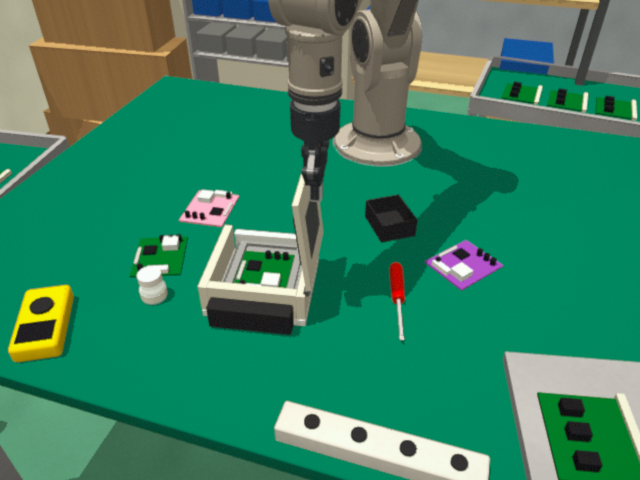

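The fingertips now touch the cover's outer face (310,175) at about 3 N. The cover is moving and nothing else has been disturbed, so I'll follow the arc.

Emit:
servo_tool(turn=[[0,0,0],[0,0,0],[0,0,0],[0,0,0],[0,0,0],[0,0,0],[0,0,0],[0,0,0]], slide=[[0.04,-0.23,-0.01],[0.07,-0.46,-0.04],[0.11,-0.68,-0.08],[0.15,-0.91,-0.13],[0.19,-1.13,-0.19],[0.22,-1.35,-0.26],[0.26,-1.57,-0.35],[0.29,-1.78,-0.44]], hand=[0,0,0,0,0,0,0,0])

```text
clock: 12.1
tcp_pos: [0.617, -0.0408, 0.2032]
orientation: [2.033, 2.394, 0.0]
contact_force: [1.2, 2.8, 1.8]
grip_width: -0.0001
gripper_force: 1.2
```

Emit:
servo_tool(turn=[[0,0,0],[0,0,0],[0,0,0],[0,0,0],[0,0,0],[0,0,0],[0,0,0],[0,0,0]], slide=[[0.04,-0.2,-0.11],[0.07,-0.4,-0.22],[0.1,-0.6,-0.35],[0.13,-0.79,-0.49],[0.16,-0.97,-0.63],[0.19,-1.14,-0.78],[0.22,-1.31,-0.95],[0.24,-1.47,-1.12]], hand=[0,0,0,0,0,0,0,0])

```text
clock: 13.1
tcp_pos: [0.6239, -0.0846, 0.1691]
orientation: [2.033, 2.395, -0.0]
contact_force: [0.8, 0.1, 2.6]
grip_width: -0.0003
gripper_force: 1.0
```

```bash
python3 cov.py s4.png
```

```text
tcp tester [-0.0014  0.0007] 0.16850372914094403 13.15 [0.2 0.9 1.4] [-0.46  0.55  0.71  1.76 -0.42  0.98  0.57]
```

View pics/s4.png

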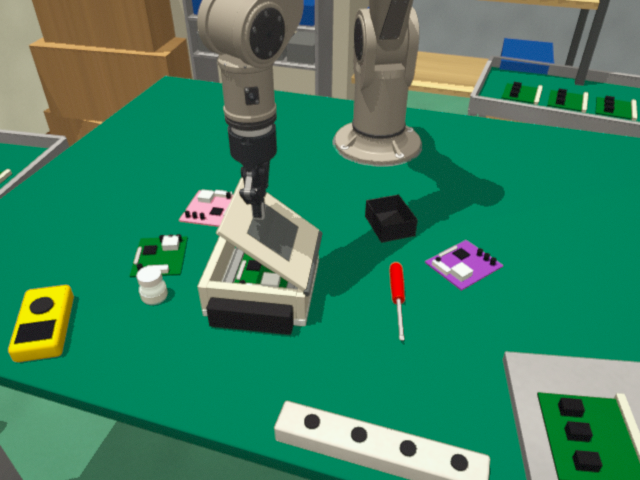

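The cover is half over (270,235) and following the fingers. I'll continue, slower near the end.

Emit:
servo_tool(turn=[[0,0,0],[0,0,0],[0,0,0],[0,0,0],[0,0,0],[0,0,0],[0,0,0],[0,0,0]], slide=[[0.03,-0.15,-0.18],[0.05,-0.29,-0.36],[0.07,-0.42,-0.55],[0.09,-0.54,-0.75],[0.11,-0.65,-0.96],[0.13,-0.75,-1.17],[0.14,-0.84,-1.38],[0.16,-0.92,-1.6]], hand=[0,0,0,0,0,0,0,0])

```text
clock: 14.15
tcp_pos: [0.6287, -0.112, 0.1211]
orientation: [2.033, 2.395, 0.0]
contact_force: [0.2, -0.3, 1.9]
grip_width: -0.0
gripper_force: 0.8
```

Emit:
servo_tool(turn=[[0,0,0],[0,0,0],[0,0,0],[0,0,0],[0,0,0],[0,0,0],[0,0,0],[0,0,0]], slide=[[0.01,-0.04,-0.11],[0.01,-0.07,-0.22],[0.02,-0.1,-0.33],[0.02,-0.13,-0.44],[0.02,-0.15,-0.55],[0.02,-0.17,-0.66],[0.03,-0.19,-0.76],[0.03,-0.2,-0.85]], hand=[0,0,0,0,0,0,0,0])

```text
clock: 15.15
tcp_pos: [0.6296, -0.1179, 0.0958]
orientation: [2.033, 2.395, 0.0]
contact_force: [0.3, -1.4, 2.2]
grip_width: -0.0
gripper_force: 0.7
```

Emit:
servo_tool(turn=[[0,0,0],[0,0,0],[0,0,0],[0,0,0],[0,0,0],[0,0,0]], slide=[[0,-0.01,-0.06],[0,-0.01,-0.12],[0,-0.02,-0.17],[0,-0.02,-0.21],[0,-0.02,-0.25],[0,-0.02,-0.27]], hand=[0,0,0,0,0,0])

```text
clock: 15.9
tcp_pos: [0.6296, -0.1184, 0.0879]
orientation: [2.033, 2.395, 0.0]
contact_force: [0.4, -0.7, 1.0]
grip_width: -0.0002
gripper_force: 0.7
```

Emit:
servo_tool(turn=[[0,0,0],[0,0,0],[0,0,0],[0,0,0]], slide=[[0,0,-0.03],[0,0,-0.06],[0,0,-0.09],[0,0,-0.09]], hand=[0,0,0,0])

```text
clock: 16.4
tcp_pos: [0.6296, -0.1184, 0.0861]
orientation: [-2.033, -2.394, -0.001]
contact_force: [-2.2, -0.5, 9.3]
grip_width: 0.0001
gripper_force: 4.5
```

Emit:
servo_tool(turn=[[0,0,0],[0,0,0],[0,0,0],[0,0,0]], slide=[[0,0,-0.02],[0,0,-0.04],[0,0,-0.06],[0,0,-0.06]], hand=[0,0,0,0])

```text
clock: 16.9
tcp_pos: [0.6297, -0.1185, 0.0859]
orientation: [-2.033, -2.394, -0.003]
contact_force: [-6.7, 2.2, 22.4]
grip_width: -0.0001
gripper_force: 11.2
```

The cover stopped at 86 mm and pushed back at 22 N, so it is pressed shut. I'll lift off straight up and check.

Emit:
servo_tool(turn=[[0,0,0],[0,0,0],[0,0,0],[0,0,0],[0,0,0],[0,0,0],[0,0,0],[0,0,0]], slide=[[0,0,0.1],[0,0,0.4],[0,0,1.2],[0,0,2.5],[0,0,4],[0,0,5.5],[0,0,6],[0,0,6]], hand=[0,0,0,0,0,0,0,0])

```text
clock: 17.9
tcp_pos: [0.6298, -0.1182, 0.2639]
orientation: [2.033, 2.395, 0.002]
contact_force: [-1.0, -0.3, -0.5]
grip_width: 0.0001
gripper_force: 0.0
```

Emit:
servo_tool(turn=[[0,0,0],[0,0,0],[0,0,0],[0,0,0],[0,0,0],[0,0,0],[0,0,0],[0,0,0]], slide=[[-0.3,1,0.3],[-0.6,2.5,0.8],[-1,4,1],[-1.5,5.5,1],[-2,7,1],[-2.5,8.5,1],[-3,10,1],[-3,10,1]], hand=[0,0,0,0,0,0,0,0])

```text
clock: 18.9
tcp_pos: [0.5368, 0.1866, 0.2909]
orientation: [-2.021, -2.401, 0.005]
contact_force: [1.0, -0.8, -0.8]
grip_width: 0.0005
gripper_force: 0.0
```

```bash
python3 cov.py s5.png; sed -i 's/,.*abs(L\[:,:,1\])>.045)//' /dev/null; python3 pan.py; python3 - <<'E'
from h import *
z=np.load('/tmp/top.npz'); P=pts('top',z['d']); a=.163
L=(P[:,:,:2]-[.625,-.0857])@np.array([[np.cos(a),-np.sin(a)],[np.sin(a),np.cos(a)]])
for y in (.07,.03,-.01,-.05,-.08):
    m=(abs(L[:,:,0])<.07)&(abs(L[:,:,1]-y)<.008); print(y,round(float(np.median(P[m][:,2])),4))
E
```

```text
tcp tester [-0.0423  0.2798] 0.29133689219954606 18.95 [ 1.1 -1.7 -0.9] [-1.03  0.3   0.75  1.78 -0.22  1.15 -0.05]
1 144 [[-0.1058, 0.0459], [-0.0994, 0.0612], [-0.0929, 0.0764]]
[-0.04184179  0.27780686] [ 0.40808717 -0.84614027  0.25781255]
0.07 0.0859
0.03 0.087
-0.01 0.087
-0.05 0.0861
-0.08 0.0858sed: couldn't edit /dev/null: not a regular file
```

View pics/s5.png

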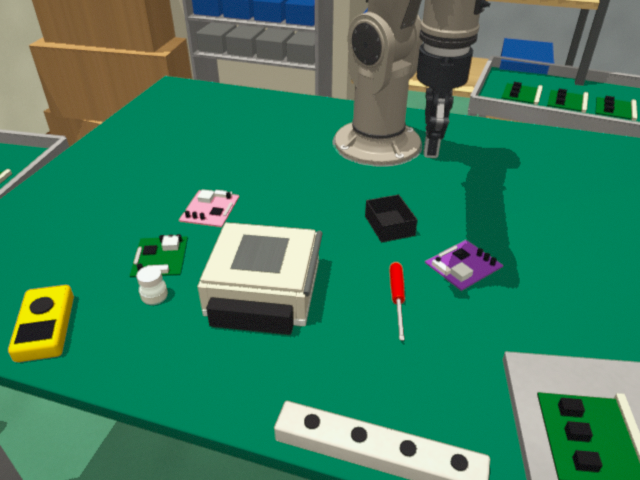

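The cover lies flat at 86 mm all across (262,255), the carrier is still home, and the bystanders are where they were. The robot is clear of everything, so I'll hand in.

```bash
python3 -c "
from bench import r
print(r.hand_in())"
```

```text
the job is handed in; nothing more can be done
None
```

I pushed the carrier fully home and then pressed the cover fully shut (flat at 86 mm), without touching the board or any of the other things on the bench, and handed the job in at about 19 s.

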